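Sweep the loose nuts off the amplifier chassis

ROBOT

A 6-joint arm with a two-finger parallel gripper is mounted at the origin on the work surface. World frame = base frame: x ahead of the robot, y to its left, z up, the work surface at z = 0. Lengths are in mm, angles in degrees, forces in N, time in s.
With the tool pointing down it reaches from about 350 to 850 mm from the base axis. Payload 8.1 kg.
Tool frame: the origin (TCP) lies between the finger pads; the fingertips stand 8 mm ahead of it and the grasp point (between the pads) lies 11 mm behind it (r.tip_extent is the distance from the TCP to the fingertips, in mm); z points along the fingers, y is the direction in which the jaws open and shut (so a half turn about z gives the same grasp; the last joint's range is limited). The gripper opens to 85 mm and grips with 20 to 120 N. Pads are 22 mm wide; open, the fingers measure 114 mm over their backs; the gripper's body (76 mm by 85 mm) begins 54 mm behind the grasp point. The pads swing forward as they close: fully open they stand 13 mm farther back than shut.
Start: joints at [62.888, 7.471, 85.268, -0, 87.261, -4.893], TCP at [226.871, 555.459, 239.292] pointing down, gripper open.
Joint ranges: [-169.43, 169.43], [-51.17, 129.36], [1.28, 143.12], [-76.62, 256.62], [0, 156.53], [-152.29, 152.29]. Speed limits (degrees/s): [136.94, 136.94, 159.86, 180, 180, 180].

INTERFACE

Orientations are given as [roll, pitch, yaw] about the fixed x, y, z axes, in that order (R = Rz(yaw) Ry(pitch) Rx(roll)).
In Python, from bench import sensors, viewer, hand_in, r gives the robot as it stands. The module is installed in compiled form; this text tells all that it offers.
- The arm moves only by the tool move_arm, never from a script. Its argument "rows" is a list that holds one entry, the list of rows, each a list of 6 numbers: the shift along the tool's x, y, z in m, then the turn, a rotation vector about the tool's x, y, z in degrees. In form: [[[tx, ty, tz, rx, ry, rz], ...]]. A call has 1 to 20 rows; each row is the pose to reach, as a shift and turn from the pose commanded when the call began, along the tool's axes at that moment; what a row does not reach only later rows make up. A row lasts 1/10 s, in which the tool goes at most 50 mm and 8.59 degrees, less where a joint would pass 70% of its speed; a pose out of reach is approached as far as the arm can. A call with a gripper value outside its range is refused whole. "grip" is the opening, from 0 (shut) to 1 (fully open), set as the call begins (left out, the last holds). The fingers move at their own pace and stop on an object; "newtons" is the grip in N (left out, the last holds). Time passes only in rows, so rows that repeat a pose let the fingers close. It gives the time, the measured TCP pose, the force and the opening at its end, in the units of the state.
- sensors.sense(): the state, without advancing time (a new reading comes with each control period).
- viewer.snapshot(name): name is "side" or "top" or "wrist"; returns a dict with "color" (420x560x3 uint8, red, green, blue), "camera_matrix" (3x3 intrinsics, pixels), "k1" (the pictures are not rectified: a ray, as slopes to the right and down, at radius r is drawn at 1 + k1 r^2 times it, then the intrinsics apply), "R" (3x3) and "t" (3): a world point X has camera coordinates R X + t. Camera axes: x right, y down, z forward; pixel columns grow to the right and rows downward; lengths in mm; the calibration is good to about 2 mm. A picture is of the moment at which its call begins. There is no depth.
- hand_in(): hands the job in, once; it reports no verdict.
The state is a dict: "time": time; "joint_pos": joint angles; "qd": joint speeds; "joint_efforts": joint torques, N m; "tool_pos": TCP position; "tcp_rot": TCP orientation; "ft_force": force on the tool from outside, world axes, zero at the start; "wrist_torque": the same for the moment, N m; "finger_gap": finger opening in mm.
Only numpy, scipy, OpenCV 4.12 (cv2) and the standard library are available. Lean on these libraries where they do the work, as an engineer would, in place of code of your own. Each camera call takes 0.05 s, during which the arm holds its last target.

TASK

Three loose brass hex nuts are lying on the bare middle of the amplifier's chassis plate, where they could short the bus bars. Sweep them across the plate with the fingertips and over its end into the open parts tray tucked under that end: gently push them, never pinch them or lift them up. Leave the tray, the standing capacitor, the selector knob and everything else on the desk as they are.

Things in the scene. Friction and masses are not known exactly. Their poses are not given: they have to be found in the camera images.
- chassis: grey steel chassis plate, fixed, level on four pillars: 240 mm along its x (away from the robot), 300 mm along its y (left), 4 mm thick, top face 50 mm above the desk, no rim; its ends are at y = +-150 mm. Origin: on the desk under its centre, z up. The strip from x = -45 to +65 mm is bare from end to end but for the loose nuts
- bus_bars (a point): middle of the nearer of two copper bus bars fixed on the plate along its y, at plate x = +75 and +102 mm, each 12 mm wide and 220 mm long; this point is on its top, 68 mm above the desk (screw heads 3 mm more)
- fuse_holder (a point): top centre of the red fuse holder fixed on the plate at plate x = -90, y = -100 mm, 24 mm across, top 74 mm above the desk
- nut_a: brass M12 hex nut, 19 mm across flats (22 mm across corners), 10 mm high, about 18 g, plain hole; lies flat and loose on the chassis plate and slides when pushed; on a long stroke it can drift sideways off a narrow fingertip. Origin: centre of its underside, which lies 50 mm above the desk while on the plate
- nut_b: brass M12 hex nut, 19 mm across flats (22 mm across corners), 10 mm high, about 18 g, plain hole; lies flat and loose on the chassis plate and slides when pushed; on a long stroke it can drift sideways off a narrow fingertip. Origin: centre of its underside, which lies 50 mm above the desk while on the plate
- nut_c: brass M12 hex nut, 19 mm across flats (22 mm across corners), 10 mm high, about 18 g, plain hole; lies flat and loose on the chassis plate and slides when pushed; on a long stroke it can drift sideways off a narrow fingertip. Origin: centre of its underside, which lies 50 mm above the desk while on the plate
- tray: open empty aluminium parts tray, 160 mm along its x, 100 mm along its y, 38 mm high, 3 mm walls and floor, loose on the desk, 350 g. It stands at the left (+y) or right (-y) end of the plate, square to it, about 10 mm of it tucked under the plate's end (rim 8 mm below the plate), so that what goes over that end falls in. Origin: centre of its underside
- meter: hand-held multimeter lying face up on the desk at the chassis end opposite the tray, 160 x 75 mm, 34 mm thick (dial to 45 mm), 350 g. Origin: centre of its underside. Not to be moved
- capacitor: black can capacitor, 25 mm diameter, 40 mm tall, 32 g, standing loose on the chassis plate near the front of the bare strip (between knob and fuse holder). Origin: centre of its underside. Not to be moved or tipped
- screwdriver: loose screwdriver, 190 mm long, lying on the desk to the right. Origin: on the desk at its middle. Not to be moved
- reel: reel of solder wire, 60 mm diameter, 40 mm tall, standing loose on the desk to the left. Origin: centre of its underside. Not to be moved
- selector_mark (a point): the black mark on top of the brass selector knob (33 mm across, top 72 mm above the desk, axis at plate x = -90, y = +100 mm), 12.5 mm from its axis. The knob turns if knocked; its setting is to be kept
There are look-alikes about, which are no part of the job. What is shaped like the tray but blue is not meant.

How it is judged (in metres and radians):
At the end, for the whole second after the job is handed in: All three nuts rest inside the tray, below its rim. Tray, meter, screwdriver and reel are within 15 mm of where they stood, the capacitor stands upright within 10 mm of its place, and the selector knob's mark has moved less than 5 mm (x of nut_a in the frame of tray between -0.078 and 0.078 m and y of nut_a in the frame of tray between -0.048 and 0.048 m and z of nut_a in the frame of tray between 0 and 0.036 m and linear speed of each of nut_a, nut_b, nut_c below 0.02 m/s and x of nut_b in the frame of tray between -0.078 and 0.078 m and y of nut_b in the frame of tray between -0.048 and 0.048 m and z of nut_b in the frame of tray between 0 and 0.036 m and x of nut_c in the frame of tray between -0.078 and 0.078 m and y of nut_c in the frame of tray between -0.048 and 0.048 m and z of nut_c in the frame of tray between 0 and 0.036 m and distance of each of tray, meter, screwdriver, reel from where it was at the start of the episode below 0.015 m and distance of capacitor from where it was at the start of the episode below 0.01 m and angle between capacitor's own z axis and vertical below 0.1 rad and angle between tray's own z axis and vertical below 0.05 rad and distance of selector_mark from where it was at the start of the episode below 0.005 m); the robot touches nothing.
It fails at once if a nut was lifted (more than 20 mm above the plate) (height (world z) of any of nut_a, nut_b, nut_c above 0.07 m).
It fails at once if a nut was pinched, or pressed hard (more than 15 N from the fingers) (contact force between the fingers and nut_a above 15 N or contact force between the fingers and nut_b above 15 N or contact force between the fingers and nut_c above 15 N).
It fails at once if the capacitor was shifted more than 10 mm or tipped (distance of capacitor from where it was at the start of the episode above 0.01 m or angle between capacitor's own z axis and vertical above 0.3 rad).
It fails at once if the tray, meter, screwdriver or reel was shifted more than 15 mm (distance of any of tray, meter, screwdriver, reel from where it was at the start of the episode above 0.015 m).
It fails at once if the selector knob was turned (its mark moved more than 5 mm) (distance of selector_mark from where it was at the start of the episode above 0.005 m).
It also fails if it takes over 56 s, if anything falls off the work surface, if the arm or the gripper's body presses on something with over 40 N, if the wrist force passes 120 N, or if a joint passes its speed limit or range.

## Working session

There is one attempt and no reset: what is moved stays moved. The work goes in short steps, Python scripts to look and compute and a tool call to move; the robot and the scene stay as the last step left them, time stands still between calls to the robot, and variables do not carry over. Pictures are saved under pics/ and viewed, and the job is handed in when it is done.

Besides the shell and the picture viewer there is one more tool, called as name([rows], argument=value, ...), one row to a line, values as JSON. move_arm: Moves the arm, as the interface text tells. Its arguments: {"type":"object","properties":{"rows":{"type":"array","items":{"type":"array","items":{"type":"array","items":{"type":"number"}}}},"grip":{"type":"number"},"newtons":{"type":"number"}},"required":["rows"]}

```bash
mkdir -p pics
python3 - <<'E'
from bench import sensors, viewer, r
import cv2,json
s=sensors.sense(); print(s)
for n in ("side","top","wrist"):
    d=viewer.snapshot(n); cv2.imwrite(f"pics/{n}0.png",d["color"][:,:,::-1])
    print(n,d["camera_matrix"].tolist(),d["k1"],d["R"].tolist(),d["t"].tolist())
E
```

```text
{'time': 0.0, 'joint_pos': array([ 6.28882761e+01,  7.51355328e+00,  8.53293597e+01, -1.92751808e-03,
        8.72625816e+01, -4.89463467e+00]), 'qd': array([-0.02707221,  0.03884263,  0.10164628, -0.03434676, -0.01215283,
       -0.00423189]), 'joint_efforts': array([-1.34689239e-03, -5.69379580e+01, -5.00555170e+01, -2.95777418e-04,
        1.46284213e-02,  3.13227630e-06]), 'tool_pos': array([226.62888304, 554.96993814, 238.2598679 ]), 'tcp_rot': array([-1.79894726e+02, -7.08305464e-03,  1.57782998e+02]), 'ft_force': array([ 1.00034247, -0.37392476, -0.19458241]), 'wrist_torque': array([-0.01209391,  0.03909929, -0.02297021]), 'finger_gap': 85.52651855224849}
side [[528.1562779868253, 0.0, 283.01681099263715], [0.0, 528.1562779868253, 210.58009017328666], [0.0, 0.0, 1.0]] -0.09297648474528158 [[0.7941571214297063, -0.6074694444627053, 0.01718547429237876], [-0.3798939142553687, -0.5183183610938876, -0.7661766705301596], [0.47433646327708834, 0.6019360020775615, -0.6424001626779566]] [-347.7556601512774, 256.27956437187646, 1238.3362600271732]
top [[382.74265103640664, 0.0, 279.364277286074], [0.0, 382.74265103640664, 205.37915105539324], [0.0, 0.0, 1.0]] -0.0852562781442102 [[-0.019185128225141655, -0.9998159449117808, 8.458810677453252e-05], [-0.996315839083339, 0.019110892732270592, -0.0836033645892202], [0.08358636041034032, -0.0016882177402750087, -0.9964991070112478]] [51.59282424048363, 455.33546581144185, 1179.299929304736]
wrist [[292.9817542128781, 0.0, 278.32194296464763], [0.0, 292.9817542128781, 212.92274984475154], [0.0, 0.0, 1.0]] -0.04337184103285325 [[0.3784439153288797, 0.9256239173190852, -0.0007527532269019712], [0.8898118455215672, -0.36357778768913385, 0.2757645224980527], [0.2549805532193616, -0.10503121434101394, -0.9612249276282847]] [-600.6819029285401, -36.09781502858642, 378.71331362251465]
```

View pics/top0.png

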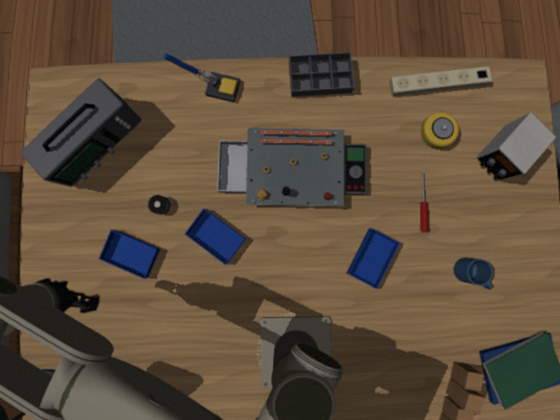

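View pics/side0.png

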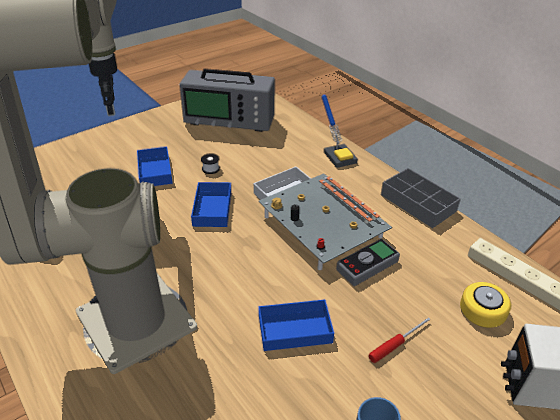

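View pics/wrist0.png

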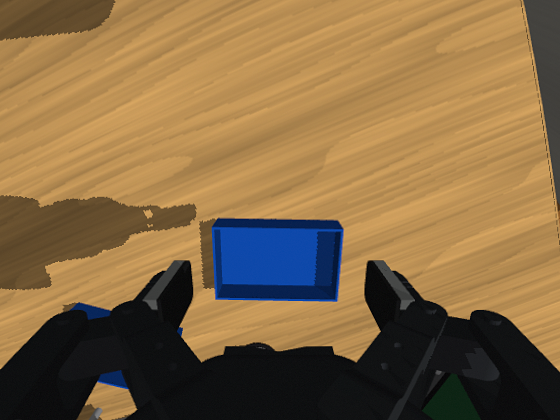

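Top view: the plate spans about (247–345, 128–208). The aluminium tray is at its left (+y) end, around (233,167), and the meter is at the right end. The blue trays at (216,237), (130,254) and (373,258) are look-alikes. The nuts are near (266,170), (294,161) and (324,156). Next I'll enlarge and measure.

```bash
cat > h.py <<'E'
import numpy as np,cv2
def ray(d,u,v):
    K=d["camera_matrix"]; 
    p=np.array([(u-K[0,2])/K[0,0],(v-K[1,2])/K[1,1]]); q=p.copy()
    for _ in range(20): q=p/(1+d["k1"]*(q@q))
    R=d["R"];t=d["t"]; return -R.T@t, R.T@np.array([q[0],q[1],1])
def onz(d,u,v,z):
    o,k=ray(d,u,v); return o+k*(z-o[2])/k[2]
def proj(d,X):
    c=d["R"]@np.asarray(X,float)+d["t"]; s=c[:2]/c[2]; s=s*(1+d["k1"]*(s@s)); K=d["camera_matrix"]
    return np.array([K[0,0]*s[0]+K[0,2],K[1,1]*s[1]+K[1,2]])
def two(d1,p1,d2,p2):
    o1,k1=ray(d1,*p1);o2,k2=ray(d2,*p2)
    A=np.stack([k1,-k2],1);x=np.linalg.lstsq(A,o2-o1,rcond=None)[0]
    a=o1+k1*x[0];b=o2+k2*x[1];return (a+b)/2,np.linalg.norm(a-b)
E
python3 - <<'E'
from bench import viewer
from h import *
for n,(x0,x1,y0,y1) in dict(top=(205,380,115,220),side=(240,410,160,285)).items():
    d=viewer.snapshot(n);c=d["color"]
    cv2.imwrite(f"pics/{n}z.png",cv2.resize(c[y0:y1,x0:x1],None,fx=4.5,fy=4.5,interpolation=cv2.INTER_CUBIC)[:,:,::-1])
    hsv=cv2.cvtColor(c,cv2.COLOR_RGB2HSV)
    m=cv2.inRange(hsv,(15,110,80),(32,255,255)); mm=np.zeros_like(m);mm[y0:y1,x0:x1]=m[y0:y1,x0:x1]
    k,l,s,ce=cv2.connectedComponentsWithStats(mm)
    for i in range(1,k):
        if 15<s[i,4]<400: print(n,ce[i].round(1),s[i],onz(d,*ce[i],60).round(1))
E
```

```text
top [211.  117.4] [208 115   8   6  17] [731. 250.  60.]
top [217.  139.6] [205 115  31  59 362] [660.  231.3  60. ]
top [259.2 125.3] [231 115  68  24 276] [702.4 100.4  60. ]
top [306.8 117.7] [304 115   6   7  17] [723.7 -47.2  60. ]
top [366.1 120. ] [363 115   7  12  28] [ 714. -232.   60.]
top [374.3 122. ] [370 115  10  12  33] [ 707.3 -257.4   60. ]
top [332.3 120.1] [327 116  12   9  25] [ 715.  -126.3   60. ]
top [351.4 126.6] [344 116  17  21  87] [ 693.3 -184.8   60. ]
top [299.9 120.3] [296 118   9   6  17] [715.8 -25.8  60. ]
top [235.5 125.4] [228 121  17   9  46] [703.5 173.8  60. ]
top [317.9 125.6] [310 122  19   6  43] [698.1 -81.1  60. ]
top [363.1 125.6] [359 122  10   8  17] [ 696.2 -221.5   60. ]
top [337.4 126.4] [330 124  16   5  28] [ 694.5 -141.3   60. ]
top [371.2 141.2] [363 130  17  24 130] [ 646.3 -244.7   60. ]
top [354.1 140.1] [351 136  10   7  27] [ 650.5 -191.5   60. ]
top [323.6 155.7] [321 153   7   6  20] [603.  -95.7  60. ]
top [373.5 161.5] [370 155  10  13  40] [ 582.5 -248.8   60. ]
top [292.8 161.6] [290 159   6   6  18] [586.3  -0.8  60. ]
[... 342 characters left out ...]
] [435.9 109.1  60. ]
top [373.6 210.6] [370 208   9   7  23] [ 431.5 -242.9   60. ]
top [249.3 216.3] [245 212   8   8  23] [421.6 134.1  60. ]
top [288.8 216.6] [285 213   8   7  19] [418.4  15.   60. ]
top [295.5 215.6] [293 212   6   8  16] [420.9  -5.2  60. ]
side [280.1 170.8] [267 165  27  12  31] [585.7 209.6  60. ]
side [300.8 196.6] [298 194   7   6  32] [557.2  74.3  60. ]
side [276.4 203.2] [271 198  11  11  92] [483.2  91.4  60. ]
side [325.4 208.5] [323 206   6   6  34] [579.2  -7.6  60. ]
side [353.1 224.6] [350 222   7   7  36] [ 595.  -103.4   60. ]
side [310.6 253.3] [303 245  15  18  24] [ 432.9 -119.7   60. ]
side [359.3 246.6] [353 244  14   6  19] [ 549.3 -175.4   60. ]
```

View pics/topz.png

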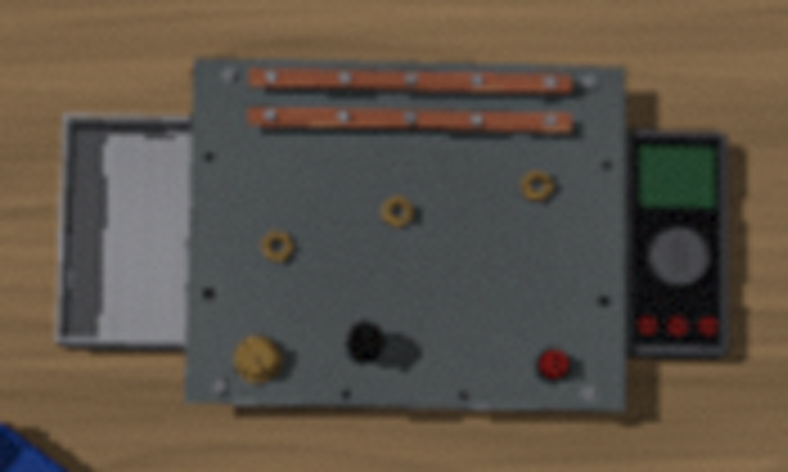

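View pics/sidez.png

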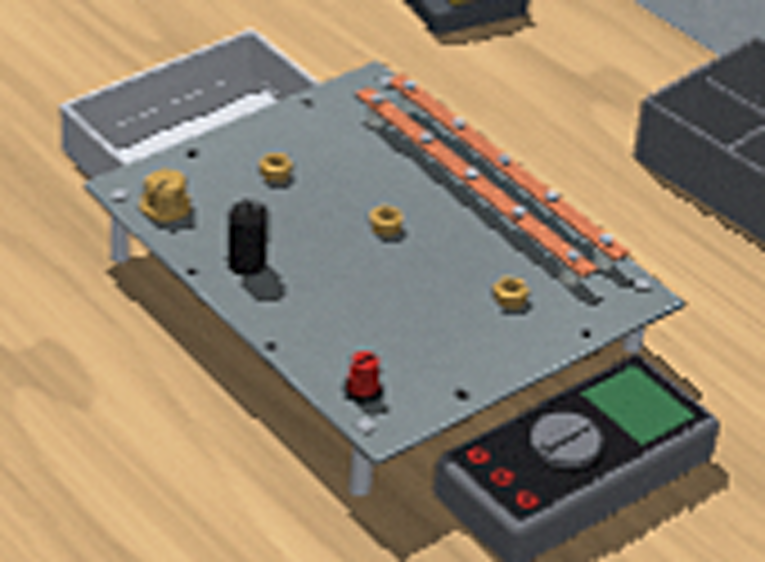

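Run:
```python
from bench import viewer
from h import *
T=viewer.snapshot("top");S=viewer.snapshot("side")
f=lambda U,V,o:((U+.5)/4.5-.5+o[0],(V+.5)/4.5-.5+o[1])
tc=[(194,58),(625,68),(625,410),(186,402)];sc=[(375,62),(685,302),(377,460),(87,186)]
P={}
for n,d,c,o in(("top",T,tc,(205,115)),("side",S,sc,(240,160))):
    P[n]=np.array([onz(d,*f(*p,o),50) for p in c]); p=P[n]
    v=(p[0]-p[1]+p[3]-p[2]); yaw=np.degrees(np.arctan2(-v[0],v[1]))
    w=(p[0]-p[3]+p[1]-p[2]); print(n,p.round(1).tolist(),"c",p.mean(0).round(1),"yaw",yaw.round(2),np.degrees(np.arctan2(w[1],w[0])).round(2))
for a,b in zip(tc,sc):
    print("tri",two(T,f(*a,(205,115)),S,f(*b,(240,160))))
for n,a,b in(("n1",(266.4,169.5),(300.8,196.6)),("n2",(292.8,161.6),(325.4,208.5)),("n3",(323.6,155.7),(353.1,224.6)),("knob",(261.2,194.1),(276.4,203.2))):
    X,e=two(T,a,S,b);print(n,X.round(1),e.round(1))
    c=P["top"].mean(0)
print("captop",onz(T,*f(365,340,(205,115)),90),onz(S,*f(248,210,(240,160)),90))
print("fuse",onz(T,*f(552,362,(205,115)),74),onz(S,*f(365,362,(240,160)),74))
# tray rim outer corners z38
for p in((65,114),(57,348)):print("tray",onz(T,*f(*p,(205,115)),38))
for p in((63,106),(252,31)):print("trayS",onz(S,*f(*p,(240,160)),38))
```

```text
top [[699.0, 136.8, 50.0], [686.6, -161.7, 50.0], [448.8, -153.1, 50.0], [460.0, 144.8, 50.0]] c [573.6  -8.3  50. ] yaw -2.26 -1.99
side [[692.2, 132.8, 50.0], [683.3, -165.0, 50.0], [446.1, -154.8, 50.0], [456.6, 138.9, 50.0]] c [569.6 -12.   50. ] yaw -1.87 -1.99
tri (array([699.4145511 , 138.14858679,  44.06722745]), np.float64(3.1512173893088358))
tri (array([ 687.56456184, -162.25103798,   45.85129932]), np.float64(0.565206193715574))
tri (array([ 448.53058618, -153.18745345,   47.33323588]), np.float64(1.2588998946554728))
tri (array([460.72491529, 145.22711276,  43.89853335]), np.float64(0.43649593026899675))
n1 [564.1  81.   52.7] 1.4
n2 [587.3  -0.6  51.5] 1.6
n3 [604.4 -96.2  50.3] 1.7
knob [488.6  97.9  53.3] 0.9
captop [495.03858536  23.31748666  90.        ] [493.01050354  22.50407396  90.        ]
fuse [ 479.93150983 -101.27077364   74.        ] [ 474.81525946 -108.49610415   74.        ]
tray [664.49840379 228.31741116  38.        ]
tray [500.09723448 234.37241193  38.        ]
trayS [501.48971878 230.04795738  38.        ]
trayS [657.99567098 223.58772063  38.        ]
```

move_arm([
  [[-0.131, -0.099, -0.012, 0, 0, 17.5], [-0.166, -0.126, -0.02, 0, 0, 22], [-0.2, -0.15, -0.025, 0, 0, 27], [-0.235, -0.18, -0.03, 0, 0, 32], [-0.27, -0.205, -0.03, 0, 0, 37], [-0.305, -0.23, -0.03, 0, 0, 42], [-0.34, -0.257, -0.03, 0, 0, 46], [-0.375, -0.285, -0.04, 0, 0, 50], [-0.41, -0.31, -0.04, 0, 0, 54], [-0.445, -0.34, -0.05, 0, 0, 59], [-0.48, -0.365, -0.05, 0, 0, 64], [-0.505, -0.385, -0.05, 0, 0, 67], [-0.522, -0.397, -0.05, 0, 0, 69.9], [-0.522, -0.397, -0.05, 0, 0, 69.9], [-0.522, -0.397, -0.05, 0, 0, 69.9], [-0.522, -0.397, -0.05, 0, 0, 69.9], [-0.522, -0.397, -0.05, 0, 0, 69.9], [-0.522, -0.397, -0.05, 0, 0, 69.9]],
], grip=0.14)

```text
time: 2.15
tool_pos: [559.6, -8.1, 289.5]
tcp_rot: [180.0, -0.0, 88.0]
ft_force: [0.2, 0.1, 0.3]
finger_gap: 11.7
```

Run:
```python
from bench import viewer,sensors,r
from h import *
d=viewer.snapshot("wrist");c=d["color"]
cv2.imwrite("pics/w1.png",cv2.resize(c,None,fx=1.4,fy=1.4)[:,:,::-1])
s=sensors.sense();print(s["tool_pos"],s["tcp_rot"],r.tip_extent,"cam",-d["R"].T@d["t"])
hsv=cv2.cvtColor(c,cv2.COLOR_RGB2HSV)
m=cv2.inRange(hsv,(15,110,80),(32,255,255))
k,l,st,ce=cv2.connectedComponentsWithStats(m)
for i in range(1,k):
    if 60<st[i,4]<900: print(ce[i].round(1),st[i],onz(d,*ce[i],55).round(1))
```

```text
[559.66877178  -8.1847583  289.56590764] [ 1.79976945e+02 -4.62788360e-03  8.79969088e+01] 8.0 cam [562.97737136  62.89839564 424.73569009]
[214.8 103.2] [201  90  28  28 582] [488.4  96.1  55. ]
[280.  113.3] [272 105  17  18 165] [565.8  81.5  55. ]
[299.8 181.1] [292 173  17  17 157] [588.2  -1.6  55. ]
[312.4 250.5] [305 243  16  16 164] [604.1 -97.7  55. ]
[171.9 340.4] [164 332  15  19 124] [ 390.3 -238.9   55. ]
[388.8 342.5] [379 332  21  23 229] [ 721.  -254.8   55. ]
```

View pics/w1.png

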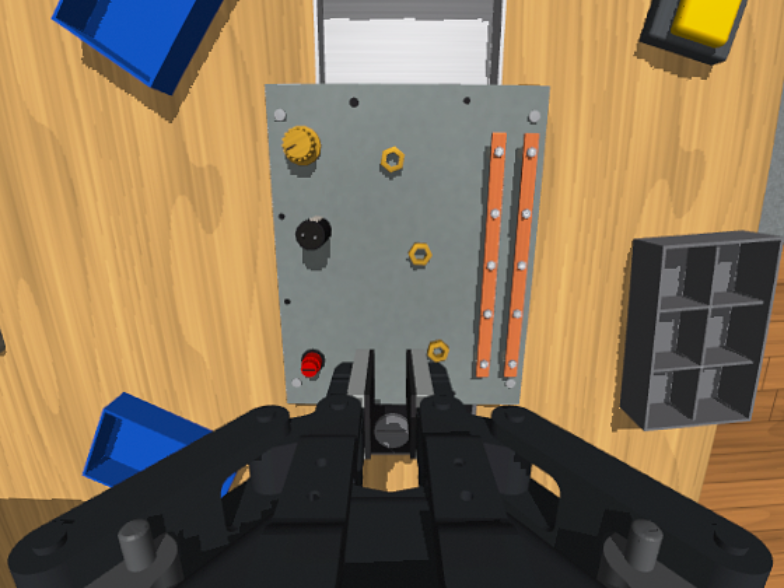

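The wrist view agrees with the other two cameras to about 2 mm. The nuts are at (565,81), (588,-1.5) and (604,-97), and the tray is past the +y end. I'll push each one with a 12 mm finger gap, which cradles the nut at two points, starting with the one nearest the tray.

move_arm([
  [[0.027, 0.001, 0.025, 0, 0, 0], [0.053, 0.0024, 0.06, 0, 0, 0], [0.053, 0.0024, 0.1, 0, 0, 0], [0.053, 0.0024, 0.14, 0, 0, 0], [0.053, 0.0024, 0.17, 0, 0, 0], [0.053, 0.0024, 0.195, 0, 0, 0], [0.053, 0.0024, 0.21, 0, 0, 0], [0.053, 0.0024, 0.219, 0, 0, 0], [0.053, 0.0024, 0.219, 0, 0, 0], [0.053, 0.0024, 0.219, 0, 0, 0]],
])

```text
time: 3.2
tool_pos: [565.3, 43.5, 71.6]
tcp_rot: [179.9, -0.0, 87.9]
ft_force: [-0.6, 0.6, 0.5]
finger_gap: 12.2
```

Run:
```python
from bench import viewer,sensors
from h import *
print(sensors.sense()["tool_pos"],sensors.sense()["ft_force"])
d=viewer.snapshot("wrist");cv2.imwrite("pics/w2.png",d["color"][:,:,::-1])
d=viewer.snapshot("side");cv2.imwrite("pics/s2.png",cv2.resize(d["color"][120:280,220:420],None,fx=4,fy=4,interpolation=cv2.INTER_CUBIC)[:580,:,::-1])
```

```text
[565.29057082  43.52154901  71.64620332] [-0.55614039  0.61216362  0.46397099]
```

View pics/w2.png

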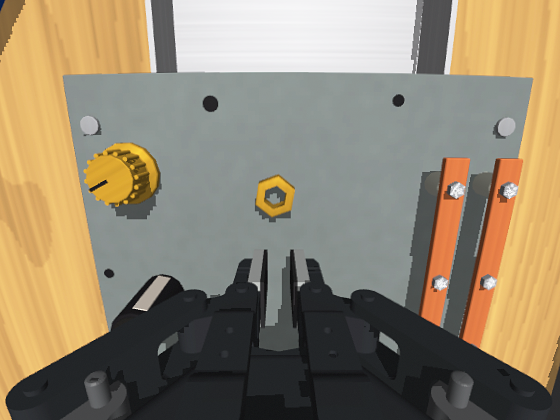

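View pics/s2.png

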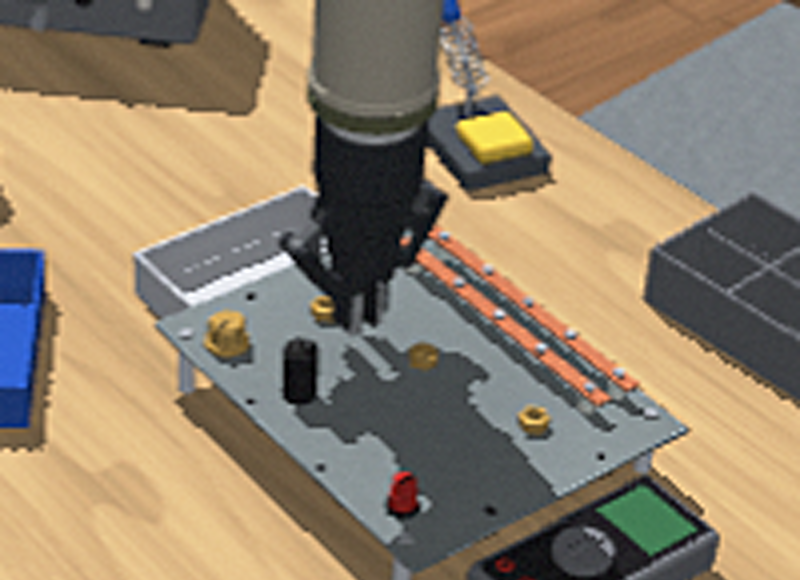

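move_arm([
  [[0, -0.001, 0.006, 0, 0, 0], [0, -0.001, 0.011, 0, 0, 0], [0, -0.001, 0.011, 0, 0, 0], [0.004, -0.001, 0.011, 0, 0, 0], [0.008, -0.001, 0.011, 0, 0, 0], [0.012, -0.001, 0.011, 0, 0, 0], [0.015, -0.001, 0.011, 0, 0, 0], [0.018, -0.001, 0.011, 0, 0, 0], [0.021, -0.001, 0.011, 0, 0, 0], [0.024, -0.001, 0.011, 0, 0, 0], [0.028, -0.001, 0.011, 0, 0, 0], [0.032, -0.001, 0.011, 0, 0, 0], [0.036, -0.001, 0.011, 0, 0, 0], [0.04, -0.001, 0.011, 0, 0, 0], [0.045, -0.001, 0.011, 0, 0, 0], [0.05, -0.001, 0.011, 0, 0, 0]],
])

```text
time: 4.9
tool_pos: [565.2, 93.9, 59.3]
tcp_rot: [-180.0, -0.0, 87.9]
ft_force: [0.3, 0.5, 0.3]
finger_gap: 11.7
```

Run:
```python
from bench import viewer,sensors
from h import *
print(sensors.sense()["tool_pos"],sensors.sense()["ft_force"])
d=viewer.snapshot("wrist");cv2.imwrite("pics/w3.png",d["color"][:,:,::-1])
```

```text
[565.21275889  93.85979081  59.29910767] [0.34866577 0.45022518 0.30714546]
```

View pics/w3.png

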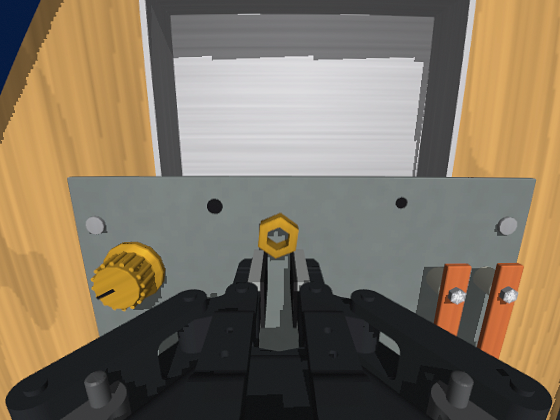

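The nut at (278,236) is centred in the cradle just short of the plate's end. I'll carry on over the edge.

move_arm([
  [[0.005, 0, -0.001, 0, 0, 0], [0.01, 0, -0.001, 0, 0, 0], [0.015, 0, -0.001, 0, 0, 0], [0.02, 0, -0.001, 0, 0, 0], [0.024, 0, -0.001, 0, 0, 0], [0.028, 0, -0.001, 0, 0, 0], [0.032, 0, -0.001, 0, 0, 0], [0.036, 0, -0.001, 0, 0, 0], [0.04, 0, -0.001, 0, 0, 0], [0.044, 0, -0.001, 0, 0, 0], [0.048, 0, -0.001, 0, 0, 0], [0.052, 0, -0.001, 0, 0, 0], [0.052, 0, -0.001, 0, 0, 0], [0.052, 0, -0.001, 0, 0, 0], [0.052, 0, -0.001, 0, 0, 0]],
])

```text
time: 6.45
tool_pos: [567.1, 145.3, 60.3]
tcp_rot: [-180.0, 0.0, 87.9]
ft_force: [-0.1, 0.4, 0.4]
finger_gap: 12.3
```

Run:
```python
from bench import viewer,sensors
from h import *
print(sensors.sense()["tool_pos"],sensors.sense()["ft_force"])
d=viewer.snapshot("wrist");cv2.imwrite("pics/w4.png",d["color"][:,:,::-1])
```

```text
[567.10186702 145.27377935  60.28308894] [-0.08149121  0.37437633  0.42910427]
```

View pics/w4.png

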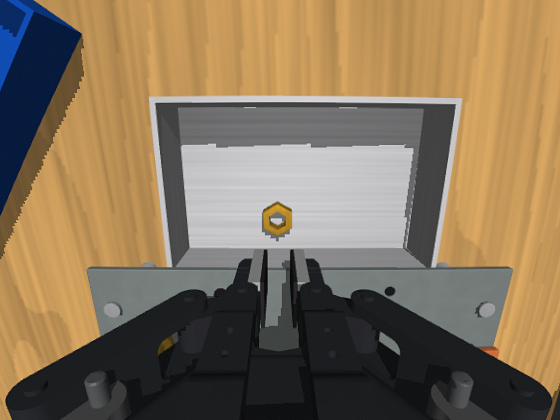

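Nut 1 is lying in the tray at (277,220). Next is nut 2.

move_arm([
  [[0, 0, -0.025, 0, 0, 0], [0, 0, -0.045, 0, 0, 0], [-0.04, 0.005, -0.045, 0, 0, 0], [-0.08, 0.011, -0.045, 0, 0, 0], [-0.12, 0.017, -0.045, 0, 0, 0], [-0.155, 0.022, -0.045, 0, 0, 0], [-0.177, 0.026, -0.045, 0, 0, 0], [-0.183, 0.026, -0.045, 0, 0, 0], [-0.183, 0.026, -0.035, 0, 0, 0], [-0.183, 0.026, -0.02, 0, 0, 0], [-0.183, 0.026, -0.01, 0, 0, 0], [-0.183, 0.026, -0.005, 0, 0, 0], [-0.183, 0.026, -0.005, 0, 0, 0]],
])

```text
time: 7.8
tool_pos: [585.1, -37.5, 63.5]
tcp_rot: [-179.8, -0.0, 87.9]
ft_force: [0.3, -0.5, 1.2]
finger_gap: 11.9
```

Run:
```python
from bench import viewer,sensors
from h import *
s=sensors.sense();print(s["tool_pos"],s["ft_force"])
d=viewer.snapshot("wrist");c=d["color"];cv2.imwrite("pics/w5.png",c[:,:,::-1])
m=cv2.inRange(cv2.cvtColor(c,cv2.COLOR_RGB2HSV),(15,110,80),(32,255,255))
k,l,st,ce=cv2.connectedComponentsWithStats(m)
a=np.radians(s["tcp_rot"][2]);
for i in range(1,k):
    if 200<st[i,4]<3000:
        X=onz(d,*ce[i],55);v=X-s["tool_pos"];print(ce[i].round(1),st[i,4],X.round(1),"tool x,y",v[0]*np.cos(a)+v[1]*np.sin(a),v[0]*np.sin(a)-v[1]*np.cos(a))
```

```text
[585.10584458 -37.45149849  63.45143328] [ 0.29028453 -0.5465998   1.20872786]
[48.4 15.3] 2074 [487.5  88.   55. ] tool x,y 121.9031619863111 -102.00368096586314
[279.6 202. ] 1072 [587.9  -1.8  55. ] tool x,y 35.68131092290867 1.5646358108258962
[553.8 410.8] 205 [ 771.  -155.4   55. ] tool x,y -111.22058326223956 189.95737511933123
```

View pics/w5.png

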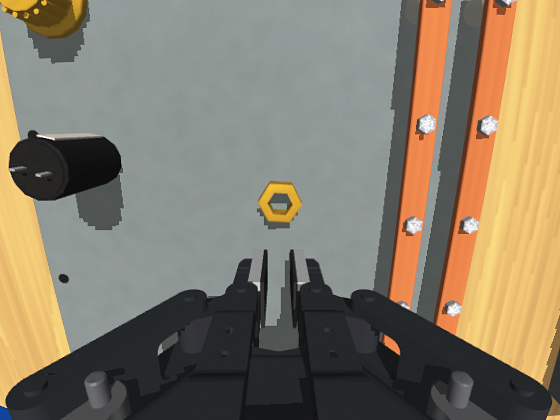

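move_arm([
  [[0.003, 0, 0.003, 0, 0, 0], [0.006, 0, 0.003, 0, 0, 0], [0.009, 0, 0.003, 0, 0, 0], [0.012, 0, 0.003, 0, 0, 0], [0.015, 0, 0.003, 0, 0, 0], [0.018, 0, 0.003, 0, 0, 0], [0.021, 0, 0.003, 0, 0, 0], [0.025, 0, 0.003, 0, 0, 0], [0.03, 0, 0.003, 0, 0, 0], [0.036, 0, 0.003, 0, 0, 0], [0.042, 0, 0.003, 0, 0, 0], [0.048, 0, 0.003, 0, 0, 0], [0.054, 0, 0.003, 0, 0, 0], [0.06, 0, 0.003, 0, 0, 0], [0.066, 0, 0.003, 0, 0, 0], [0.072, 0, 0.003, 0, 0, 0], [0.078, 0, 0.003, 0, 0, 0], [0.084, 0, 0.003, 0, 0, 0], [0.09, 0, 0.003, 0, 0, 0], [0.096, 0, 0.003, 0, 0, 0]],
])

```text
time: 9.85
tool_pos: [589.9, 58.0, 62.3]
tcp_rot: [180.0, -0.0, 87.9]
ft_force: [-0.4, 0.4, -0.3]
finger_gap: 12.0
```

Run:
```python
from bench import viewer
import cv2
cv2.imwrite("pics/w6.png",viewer.snapshot("wrist")["color"][:,:,::-1])
```

```text
(no output)
```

View pics/w6.png

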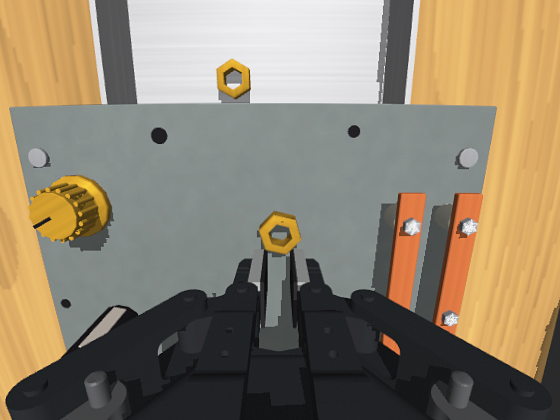

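Nut 2 at (279,233) is centred on the fingers. I'll carry on over the edge, with the tips 1 mm lower.

move_arm([
  [[0.006, 0, 0.001, 0, 0, 0], [0.012, 0, 0.001, 0, 0, 0], [0.018, 0, 0.001, 0, 0, 0], [0.024, 0, 0.001, 0, 0, 0], [0.03, 0, 0.001, 0, 0, 0], [0.036, 0, 0.001, 0, 0, 0], [0.042, 0, 0.001, 0, 0, 0], [0.047, 0, 0.001, 0, 0, 0], [0.052, 0, 0.001, 0, 0, 0], [0.056, 0, 0.001, 0, 0, 0], [0.06, 0, 0.001, 0, 0, 0], [0.064, 0, 0.001, 0, 0, 0], [0.068, 0, 0.001, 0, 0, 0], [0.072, 0, 0.001, 0, 0, 0], [0.076, 0, 0.001, 0, 0, 0], [0.08, 0, 0.001, 0, 0, 0], [0.084, 0, 0.001, 0, 0, 0], [0.088, 0, 0.001, 0, 0, 0], [0.088, 0, 0.001, 0, 0, 0], [0.088, 0, 0.001, 0, 0, 0]],
])

```text
time: 11.9
tool_pos: [593.1, 145.5, 61.3]
tcp_rot: [-180.0, 0.0, 87.9]
ft_force: [-0.2, 1.1, -0.8]
finger_gap: 12.1
```

Run:
```python
from bench import viewer
import cv2
cv2.imwrite("pics/w7.png",viewer.snapshot("wrist")["color"][:,:,::-1])
```

```text
(no output)
```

View pics/w7.png

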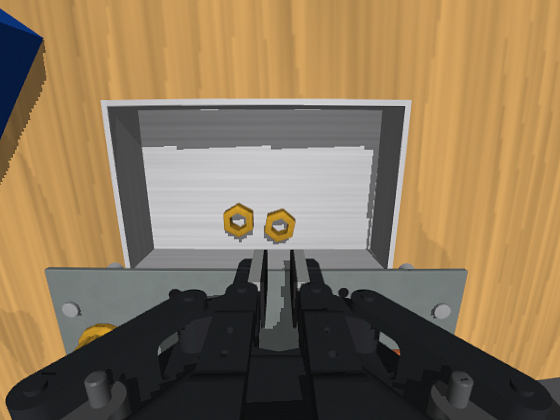

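Both nuts are in the tray, at (238,221) and (279,226). Last is nut 3.

move_arm([
  [[0, 0, -0.03, 0, 0, 0], [0, 0, -0.055, 0, 0, 0], [-0.04, 0.003, -0.055, 0, 0, 0], [-0.08, 0.006, -0.055, 0, 0, 0], [-0.12, 0.009, -0.055, 0, 0, 0], [-0.16, 0.012, -0.055, 0, 0, 0], [-0.2, 0.015, -0.055, 0, 0, 0], [-0.24, 0.018, -0.055, 0, 0, 0], [-0.265, 0.02, -0.055, 0, 0, 0], [-0.279, 0.02, -0.055, 0, 0, 0], [-0.279, 0.02, -0.055, 0, 0, 0], [-0.279, 0.02, -0.035, 0, 0, 0], [-0.279, 0.02, -0.02, 0, 0, 0], [-0.279, 0.02, -0.008, 0, 0, 0], [-0.279, 0.02, -0.004, 0, 0, 0], [-0.279, 0.02, -0.004, 0, 0, 0]],
])

```text
time: 13.55
tool_pos: [602.1, -133.3, 64.2]
tcp_rot: [-179.9, -0.0, 87.9]
ft_force: [-0.0, -0.2, 0.0]
finger_gap: 12.0
```

Run:
```python
from bench import viewer,sensors
from h import *
s=sensors.sense();print(s["tool_pos"],s["ft_force"])
d=viewer.snapshot("wrist");c=d["color"];cv2.imwrite("pics/w8.png",c[:,:,::-1])
m=cv2.inRange(cv2.cvtColor(c,cv2.COLOR_RGB2HSV),(15,110,80),(32,255,255))
k,l,st,ce=cv2.connectedComponentsWithStats(m)
for i in range(1,k):
    if 500<st[i,4]<1500: print(ce[i].round(1),st[i,4],onz(d,*ce[i],55).round(1))
```

```text
[ 602.1402283  -133.31452922   64.19583259] [-0.03183859 -0.16216736  0.03824375]
[277.7 201.3] 1060 [604.  -97.5  55. ]
```

View pics/w8.png

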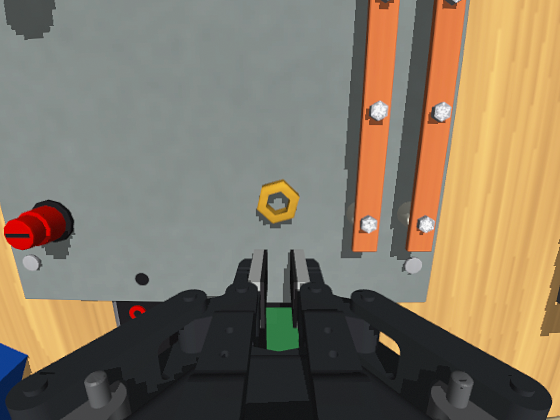

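Nut 3 at (278,201) is dead ahead of the fingers, and the bus bars are clear to the right.

move_arm([
  [[0.003, 0, 0.003, 0, 0, 0], [0.006, 0, 0.003, 0, 0, 0], [0.009, 0, 0.003, 0, 0, 0], [0.012, 0, 0.003, 0, 0, 0], [0.015, 0, 0.003, 0, 0, 0], [0.018, 0, 0.003, 0, 0, 0], [0.021, 0, 0.003, 0, 0, 0], [0.025, 0, 0.003, 0, 0, 0], [0.03, 0, 0.003, 0, 0, 0], [0.036, 0, 0.003, 0, 0, 0], [0.042, 0, 0.003, 0, 0, 0], [0.048, 0, 0.003, 0, 0, 0], [0.054, 0, 0.003, 0, 0, 0], [0.06, 0, 0.003, 0, 0, 0], [0.066, 0, 0.003, 0, 0, 0], [0.072, 0, 0.003, 0, 0, 0], [0.078, 0, 0.003, 0, 0, 0], [0.084, 0, 0.003, 0, 0, 0], [0.09, 0, 0.003, 0, 0, 0], [0.096, 0, 0.003, 0, 0, 0]],
])

```text
time: 15.6
tool_pos: [606.4, -37.7, 62.3]
tcp_rot: [180.0, 0.0, 87.9]
ft_force: [0.5, 0.1, -0.0]
finger_gap: 11.9
```

Run:
```python
from bench import viewer
import cv2
cv2.imwrite("pics/w9.png",viewer.snapshot("wrist")["color"][:,:,::-1])
```

```text
(no output)
```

View pics/w9.png

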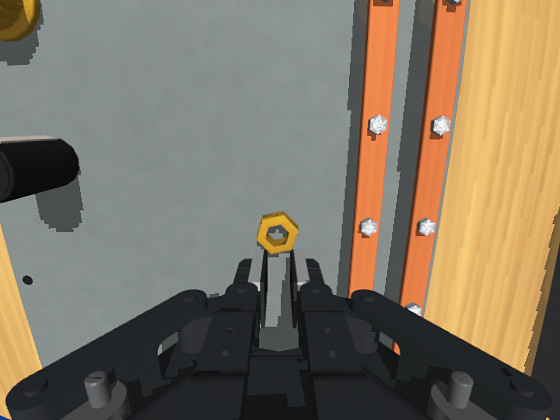

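The nut is still cradled at (277,233), so I'll continue.

move_arm([
  [[0.004, 0, 0.001, 0, 0, 0], [0.01, 0, 0.001, 0, 0, 0], [0.016, 0, 0.001, 0, 0, 0], [0.022, 0, 0.001, 0, 0, 0], [0.028, 0, 0.001, 0, 0, 0], [0.034, 0, 0.001, 0, 0, 0], [0.04, 0, 0.001, 0, 0, 0], [0.046, 0, 0.001, 0, 0, 0], [0.052, 0, 0.001, 0, 0, 0], [0.058, 0, 0.001, 0, 0, 0], [0.064, 0, 0.001, 0, 0, 0], [0.07, 0, 0.001, 0, 0, 0], [0.076, 0, 0.001, 0, 0, 0], [0.082, 0, 0.001, 0, 0, 0], [0.088, 0, 0.001, 0, 0, 0], [0.094, 0, 0.001, 0, 0, 0], [0.1, 0, 0.001, 0, 0, 0]],
])

```text
time: 17.35
tool_pos: [610.1, 62.3, 61.3]
tcp_rot: [180.0, -0.0, 87.9]
ft_force: [-0.2, 0.1, -0.2]
finger_gap: 12.1
```

Run:
```python
from bench import viewer
import cv2
cv2.imwrite("pics/w10.png",viewer.snapshot("wrist")["color"][:,:,::-1])
```

```text
(no output)
```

View pics/w10.png

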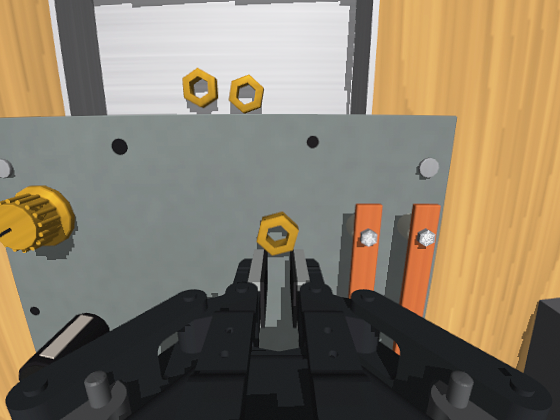

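The nut is still centred at (277,234), so now over the edge.

move_arm([
  [[0.004, 0, 0, 0, 0, 0], [0.01, 0, 0, 0, 0, 0], [0.016, 0, 0, 0, 0, 0], [0.022, 0, 0, 0, 0, 0], [0.028, 0, 0, 0, 0, 0], [0.034, 0, 0, 0, 0, 0], [0.04, 0, 0, 0, 0, 0], [0.044, 0, 0, 0, 0, 0], [0.048, 0, 0, 0, 0, 0], [0.052, 0, 0, 0, 0, 0], [0.056, 0, 0, 0, 0, 0], [0.06, 0, 0, 0, 0, 0], [0.064, 0, 0, 0, 0, 0], [0.068, 0, 0, 0, 0, 0], [0.072, 0, 0, 0, 0, 0], [0.076, 0, 0, 0, 0, 0], [0.08, 0, 0, 0, 0, 0], [0.084, 0, 0, 0, 0, 0], [0.084, 0, 0, 0, 0, 0], [0.084, 0, 0, 0, 0, 0]],
])

```text
time: 19.4
tool_pos: [613.2, 145.8, 61.3]
tcp_rot: [-180.0, 0.0, 87.9]
ft_force: [-0.9, 0.0, 0.3]
finger_gap: 12.3
```

move_arm([
  [[0, 0, -0.03, 0, 0, 0], [0, 0, -0.06, 0, 0, 0], [0, 0, -0.1, 0, 0, 0], [0, 0, -0.13, 0, 0, 0], [-0.03, 0, -0.15, 0, 0, 0], [-0.06, 0, -0.17, 0, 0, 0], [-0.08, 0, -0.18, 0, 0, 0], [-0.08, 0, -0.18, 0, 0, 0], [-0.08, 0, -0.18, 0, 0, 0], [-0.08, 0, -0.18, 0, 0, 0], [-0.08, 0, -0.18, 0, 0, 0]],
])

```text
time: 20.5
tool_pos: [609.7, 66.7, 240.1]
tcp_rot: [-179.9, -0.0, 87.9]
ft_force: [1.2, -0.5, -0.2]
finger_gap: 11.9
```

Run:
```python
from bench import viewer
import cv2
cv2.imwrite("pics/w11.png",viewer.snapshot("wrist")["color"][:,:,::-1])
d=viewer.snapshot("side");cv2.imwrite("pics/s11.png",cv2.resize(d["color"][120:320,180:440],None,fx=3,fy=3,interpolation=cv2.INTER_CUBIC)[:580,:,::-1])
a=cv2.imread("pics/side0.png").astype(int);b=d["color"][:,:,::-1].astype(int)
```

```text
(no output)
```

View pics/w11.png

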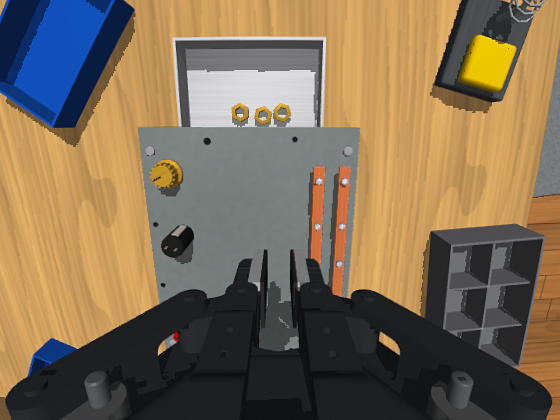

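View pics/s11.png

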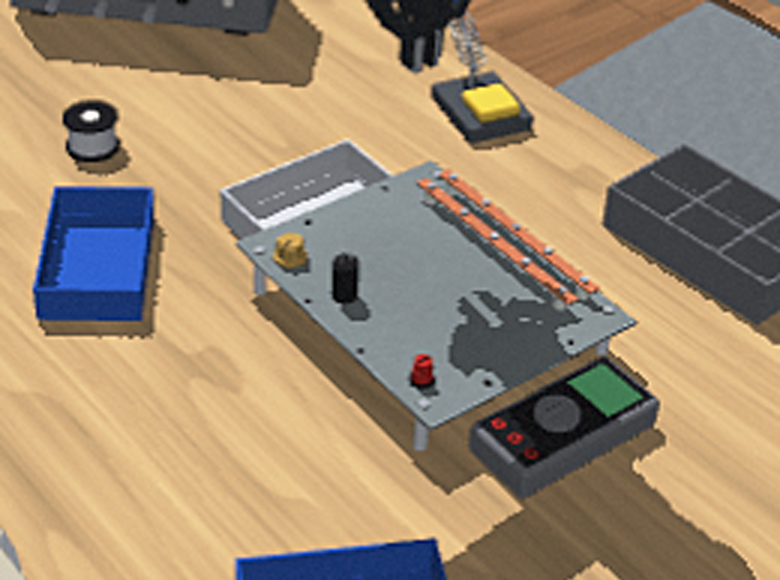

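All three nuts show in the tray, at (240,113), (263,116) and (282,113). I'll do one numeric check, including whether anything else moved, and then hand in.

Run:
```python
from bench import viewer,hand_in,sensors
from h import *
d=viewer.snapshot("wrist")
for p in((240,113),(263,116),(282,113)): print("nut",onz(d,*p,10).round(1))
for p in((176,39),(326,39)): print("rim far corners",onz(d,*p,38).round(1))
b=viewer.snapshot("side")["color"][:,:,::-1];a=cv2.imread("pics/side0.png")
m=(cv2.absdiff(a,b).max(2)>45).astype(np.uint8)
k,l,s,c=cv2.connectedComponentsWithStats(m)
print("changed",[x.tolist() for x in s[1:] if x[4]>8])
print(sensors.sense()["time"]); hand_in()
```

```text
nut [568.2 158.1  10. ]
nut [595.4 153.6  10. ]
nut [618.1 156.2  10. ]
rim far corners [509.7 233.5  38. ]
rim far corners [665.9 227.1  38. ]
changed [[0, 0, 37, 19, 478], [38, 0, 5, 17, 38], [72, 0, 3, 19, 35], [76, 0, 23, 23, 221], [0, 0, 296, 265, 22655], [244, 0, 23, 19, 139], [273, 0, 19, 6, 46], [268, 0, 97, 59, 3381], [100, 3, 4, 13, 32], [215, 13, 8, 3, 12], [77, 28, 3, 15, 21], [92, 32, 15, 20, 145], [92, 54, 20, 7, 58], [310, 54, 6, 6, 20], [300, 60, 44, 85, 2110], [138, 182, 58, 155, 3124], [298, 194, 7, 8, 48], [322, 206, 8, 8, 49], [361, 214, 8, 6, 13], [330, 217, 40, 32, 781], [103, 219, 47, 48, 1000], [154, 228, 2, 8, 9], [96, 232, 4, 7, 10], [358, 252, 15, 10, 102], [132, 256, 16, 11, 17], [355, 269, 5, 3, 10], [352, 274, 8, 3, 10], [207, 275, 225, 145, 11791], [91, 319, 26, 48, 562], [404, 321, 25, 20, 92], [178, 335, 37, 63, 755], [61, 367, 76, 53, 3174]]
20.7
the job is handed in; nothing more can be done
```

All three nuts are in the aluminium tray at the plate's left end, and the job is handed in at about 20.7 s of the 56 s allowed. I swept them one at a time over that end, with the fingers held 12 mm apart so that each nut sat against both tips. Nothing was pinched or lifted.

**Nuts:** in the final wrist picture the nuts lie side by side on the tray floor. I measured them at about (568,158), (595,154) and (618,156) mm. The tray's inside spans roughly y 133–228 mm, so they are well within it.

**Rest of the scene:**
- The tray, capacitor, knob, reel and meter look in place in the last pictures. I compared these by eye only and did not measure each one.
- The first and last side pictures differ where the nuts left the plate, and in other patches that I put down to the arm and its shadow. I didn't check each patch.
- One small patch overlaps the area of the screwdriver's shaft, which was outside the crop I viewed. The arm never went near it.

**Forces and calibration:** the wrist force read about 1 N or less at the end of each push. Nut positions from the three cameras agreed to about 2 mm. The plate's edge differed by 3–7 mm between views, so I drove the fingers well past the end to cover that.

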